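# Mesh a splined fork yoke onto a gearbox shaft and phase it

### The arm

A 6-joint arm with a two-finger parallel gripper is mounted at the origin on a cart in front of the work surface, level with it; the furniture and walls round the work are solid. World frame = base frame: x ahead of the robot, y to its left, z up, the work surface at z = 0. Lengths are in m, angles in rad, forces in N, time in s.
With the tool pointing down it reaches from about 0.35 to 0.875 m from the base axis. Payload 4.2 kg.
Tool frame: the origin (TCP) lies at the very end of the fingers, on their centre line; the grasp point (between the pads) lies 19 mm behind it (env.grip_depth is the z of the grasp point in the tool frame, in m); z points along the fingers, x is the direction in which the jaws open and shut, and the axes are right-handed (so a half turn about z gives the same grasp; the last joint's range is limited). The gripper opens to 87 mm and grips with 3 to 60 N. Pads are 19 mm wide; open, the fingers measure 117 mm over their backs; the gripper's body (75 mm by 190 mm) begins 51 mm behind the grasp point.
Start: joints at [1.475, 0.385, 0.008, 0, -1.194, -0.259], TCP at [0.217, 0.586, 0.223] pointing down, gripper open.
Joint ranges: [-3.14, 3.14], [-1.21, 2.06], [-1.07, 1.41], [-3.16, 2.05], [-2.99, -0.16], [-3.1, 3.1]. Speed limits (rad/s): [2.79, 2.79, 3.14, 3.14, 3.14, 3.14].

### API

Orientations are given as a 3x3 rotation matrix whose columns are the frame's x, y, z axes.
In Python, from bench import env, imaging gives the robot as it stands.
- The arm moves only by the tool servo_tool, never from a script. Its argument "moves" is text: rows parted by semicolons, each of 6 numbers parted by spaces: the shift along the tool's x, y, z in mm, then the turn, a rotation vector about the tool's x, y, z in rad. A call has 1 to 12 rows; each row is the pose to reach, as a shift and turn from the pose measured when the call began, along the tool's axes at that moment; what a row does not reach only later rows make up. A row lasts 1/8 s, in which the tool goes at most 62.5 mm and 10.7 degrees, less where a joint would pass 70% of its speed; a pose out of reach is approached as far as the arm can. A call with a gripper value outside its range is refused whole. "fingers" is the opening, from -1 (shut) to 1 (fully open), set as the call begins (left out, the last holds). The fingers move at their own pace and stop on an object; "newtons" is the grip in N (left out, the last holds). Time passes only in rows, so rows that repeat a pose let the fingers close. It gives the time, the measured TCP pose, the force and the opening at its end, in the units of the state.
- env.get_state(): the state, without advancing time (a new reading comes with each control period).
- imaging.get_image(name): name is "side" or "top"; returns (picture, depth): 384x512x3 uint8, red, green, blue; 384x512 float32, m along the optical axis (not along the pixel's ray), 0 where there is no reading.
- imaging.camera_params(name): a dict with "camera_matrix" (3x3 intrinsics, pixels), "view" (4x4, takes a point from world to camera coordinates). Camera axes: x right, y up, looking along -z (the intrinsics and any distortion apply to the point x, -y, -z); pixel columns grow to the right and rows downward; lengths in m; the calibration is good to about 2 mm. A picture is of the moment at which its call begins. camera_params takes no time and is no camera call.
- env.close_job(): hands the job in, once; it reports no verdict.
The state is a dict: "clock": time; "joint_pos": joint angles; "joint_vel": joint speeds; "joint_torque": joint torques, N m; "eef_pos": TCP position; "orientation": TCP orientation; "ft_force": force on the tool from outside, world axes, zero at the start; "moment": the same for the moment, N m; "gripper_width": opening from 0.0 (shut) to 1.0 (fully open).
Only numpy, scipy, OpenCV 4.12 (cv2) and the standard library are available. Lean on these libraries where they do the work, as an engineer would, in place of code of your own. Each camera call takes 0.05 s, during which the arm holds its last target.

### The job

Fit the loose splined fork yoke onto the upright splined shaft of the small gearbox: press it on lightly, working it round to and fro until the teeth mesh (never forcing it), and push it down fully home on the shoulder. Then turn the seated yoke, shaft and all, until its two ears stand in line with the two raised ribs on the gearbox top, and let go. Leave the dial gauge, the collet and the caliper where they are.

Things in the scene. Friction and masses are not known exactly. Their poses are not given: they have to be found in the camera images.
- yoke_mid (a point): centre, half-way up, of the loose bare steel fork yoke (0.2 to 0.4 kg, 66 mm tall), upright on the bench, bore down. Lower 34 mm: round barrel, 45 mm across. Above that two flat upright ears, 8 mm thick, 26 mm wide (along yoke x), opposite each other along the yoke's y: outer faces 49 mm apart, gap 33 mm. Grip both ears across their outer faces. z up
- yoke_bore (a point): middle of the yoke's flat underside, mouth of its bore, 33 mm below yoke_mid; axes as the yoke. Bore 28 mm deep with six inward teeth (23 mm across their tips) and six grooves 7.2 mm wide (32 mm across groove floors), every 60 degrees, one of them centred on the yoke's +x
- gearbox: small grey gearbox fixed to the bench, foot 104 x 96 mm, origin at the centre of its underside, z up. Two raised dark ribs (5 mm wide, 12 mm long, 4 mm high) on its top lie on its own y axis, 34 mm either side of the shaft: the yoke's ears must end along this y axis (either ear at either rib)
- gearbox_shoulder (a point): centre of the flat round shoulder (49 mm across, 58 mm above the bench) from which the upright steel shaft rises; axes as the gearbox. The yoke is home when its underside rests here (yoke_mid 33 mm above). Unmeshed it stops 18 mm higher, on the ends of the shaft's teeth
- shaft_tip (a point): top of the shaft, 27 mm above the shoulder; axes as the gearbox, NOT the teeth. Top 9 mm: smooth chamfered pilot, 21.6 mm across. Below: six flat-ended teeth, 5.6 mm wide, 30 mm across tips, every 60 degrees, at an angle that is not measured and varies; play 0.8 mm each way. Shaft turns stiffly (0.15 N m): stays still under a yoke turned on it at 3 to 8 N, turns with a meshed yoke
- dial_gauge: bystander: round dial gauge, 50 x 92 x 18 mm, lying loose on the bench; origin at its underside
- collet: bystander: turned collet, 33 mm diameter, 41 mm high, standing loose; origin at its underside
- caliper_small: bystander: small caliper, 60 x 157 x 8 mm, lying loose; origin at its underside

How it is judged:
By the outcome, as a careful person would: the job done as asked, in the order asked, and still so for the second after the job is handed in, with the robot touching nothing.
It also fails if it takes over 64 s, if anything falls off the work surface, if the arm or the gripper's body presses on something with over 40 N, if the wrist force passes 120 N, or if a joint passes its speed limit or range.

## Working session

There is one attempt and no reset: what is moved stays moved. The work goes in short steps, Python scripts to look and compute and a tool call to move; the robot and the scene stay as the last step left them, time stands still between calls to the robot, and variables do not carry over. Pictures are saved under pics/ and viewed, and the job is handed in when it is done.

Besides the shell and the picture viewer there is one more tool, called after "Request:" by a JSON object that holds its "api" and its "payload". servo_tool: Moves the arm, as the interface text tells. Its arguments: {"type":"object","properties":{"moves":{"type":"string"},"fingers":{"type":"number"},"newtons":{"type":"number"}},"required":["moves"]}

```bash
mkdir -p pics; ls
cat > h.py <<'E'
import numpy as np, cv2
from bench import env, imaging
def grab(n,f):
    im,d=imaging.get_image(n); cv2.imwrite(f'pics/{f}.png',im[:,:,::-1]); np.savez(f'pics/{f}.npz',im=im,d=d); return im,d
def cam(n):
    p=imaging.camera_params(n); return np.array(p['camera_matrix']),np.array(p['view']),p
def ray(n,u,v):
    K,V,p=cam(n); x=(u-K[0,2])/K[0,0]; y=(v-K[1,2])/K[1,1]
    R=V[:3,:3]; t=V[:3,3]; return -R.T@t, R.T@np.array([x,-y,-1.])
def onz(n,u,v,z):
    o,d=ray(n,u,v); return o+d*(z-o[2])/d[2]
def proj(n,P):
    K,V,p=cam(n); c=V[:3,:3]@np.asarray(P,float)+V[:3,3]; q=K@np.array([c[0],-c[1],-c[2]]); return q[:2]/q[2]
def cloud(n,d):
    K,V,p=cam(n); v,u=np.mgrid[:d.shape[0],:d.shape[1]]
    x=(u-K[0,2])/K[0,0]*d; y=(v-K[1,2])/K[1,1]*d
    P=np.stack([x,-y,-d],-1); return (P-V[:3,3])@V[:3,:3]
E
python3 - <<'E'
from h import *
for n in('top','side'):
    grab(n,n+'0'); print({k:v for k,v in imaging.camera_params(n).items()}); print(ray(n,256,192))
s=env.get_state(); print({k:np.round(v,4) for k,v in s.items()}, env.grip_depth)
E
```

```text
pics
{'camera_matrix': array([[372.55611889,   0.        , 256.20866929],
       [  0.        , 372.55611889, 199.95539262],
       [  0.        ,   0.        ,   1.        ]]), 'view': array([[-0.01806008, -0.9991527 ,  0.03698259,  0.20136378],
       [ 0.99597096, -0.01472836,  0.08845864, -0.54981885],
       [-0.087839  ,  0.03843115,  0.99539307, -0.87469819],
       [ 0.        ,  0.        ,  0.        ,  1.        ]])}
(array([0.47440764, 0.22671089, 0.91185779]), array([ 0.10911662, -0.03818603, -0.99352488]))
{'camera_matrix': array([[356.42319778,   0.        , 256.5284787 ],
       [  0.        , 356.42319778, 189.31067322],
       [  0.        ,   0.        ,   1.        ]]), 'view': array([[ 0.96469502, -0.2633078 , -0.00570312, -0.47366424],
       [ 0.12454003,  0.43698969,  0.89080289, -0.22122175],
       [-0.23206315, -0.86006338,  0.45435414, -0.56975671],
       [ 0.        ,  0.        ,  0.        ,  1.        ]])}
(array([ 0.35227296, -0.51807474,  0.45323494]), array([ 0.22969307,  0.85715656, -0.46106708]))
{'clock': np.float64(0.1), 'joint_pos': array([ 1.4746e+00,  3.8550e-01,  6.8000e-03, -5.0000e-04, -1.1940e+00,
       -2.5860e-01]), 'joint_vel': array([-0.    , -0.0017,  0.0018,  0.0006,  0.0003,  0.0008]), 'joint_torque': array([-2.00000e-04, -3.91692e+01,  1.87935e+01,  4.23190e+00,
        1.34000e-02, -1.00000e-04]), 'eef_pos': array([0.2169, 0.5856, 0.2216]), 'orientation': array([[-3.476e-01, -9.377e-01, -6.000e-04],
       [-9.377e-01,  3.476e-01, -1.900e-03],
       [ 2.000e-03, -1.000e-04, -1.000e+00]]), 'ft_force': array([-0.3019, -0.1775,  0.6577]), 'moment': array([-0.0369,  0.0132,  0.0161]), 'gripper_width': np.float64(1.0005)} -0.0187
```

View pics/top0.png

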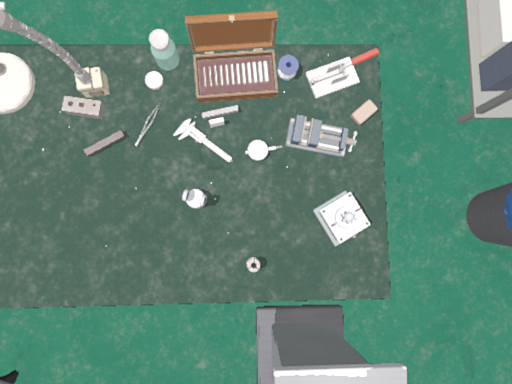

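View pics/side0.png

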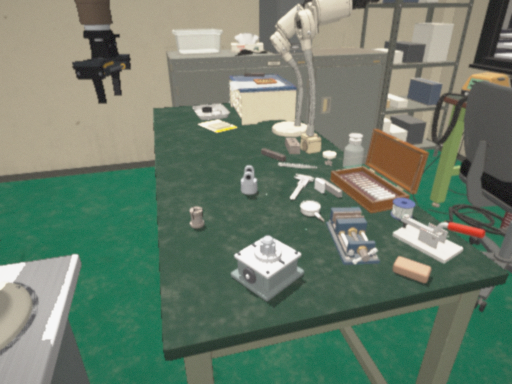

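The top view shows the yoke at about (195,198), the gearbox at (343,217) and the collet at (253,265). The dial gauge is at (258,150) and the caliper at (205,140). I'll zoom in next.

Run:
```python
from h import *
a=np.load('pics/top0.npz'); b=np.load('pics/side0.npz')
def z(im,u,v,r,s=400): return cv2.resize(im[v-r:v+r,u-r:u+r],(s,s),interpolation=cv2.INTER_CUBIC)
A=np.hstack([z(a['im'],196,198,20),z(a['im'],342,218,35)])
cv2.imwrite('pics/zt.png',A[:,:,::-1])
A=np.hstack([z(b['im'],249,182,22),z(b['im'],267,262,38)])
cv2.imwrite('pics/zs.png',A[:,:,::-1])
C=cloud('top',a['d'])
for (u,v) in [(195,198),(190,192),(200,200),(343,217),(325,217),(345,195),(253,265),(220,230)]: print(u,v,C[v,u].round(4))
# patch heights of the yoke
np.set_printoptions(linewidth=200)
print((C[185:211,180:212,2]*1000).round().astype(int))
```

```text
195 198 [0.5587 0.337  0.0332]
190 192 [0.5731 0.3487 0.0329]
200 200 [0.5507 0.3215 0.0671]
343 217 [ 0.5067 -0.0029  0.071 ]
325 217 [0.5083 0.0333 0.0481]
345 195 [0.4744 0.2267 0.9119]
253 265 [ 0.3968  0.2021 -0.0023]
220 230 [0.4828 0.2809 0.0007]
[[  0  -1   1  -3   1  -2  -2   4   0  -3   2  -1   0  -1   0   4   1  -1  -1  -1   1  -3  -1  -2  -1   1  -2   1   0  -3   1  -1]
 [  1 912   1  -1   1   1  -1   0   0   0  -1  -1   1   0  -3   1  -1  -2   2   0   2   2   0   0  -3  -1  -1   1  -1   1  -1   0]
 [  0  -1  -2   0   0   1   2   1  -1   0   2   0  -1  -2   0  -2   1  -2   4  -2  -3  -2   1  -1   0  -2   0   1   2   2  -1   0]
 [ -1   0   2  -1   2   3   1  -1   1   1   3   0   4  -3   0  -2   1   0   3   0  -3   1   0   2   0  -1   0   2  -1   1  -1   2]
 [ -1   1   2   0   0  60  59  57  -3  -1   0  -3  -1  35  29  37  35  34  34  -2   1   1  -1  -1   0   2  -3   1   3   0   2   1]
 [ -3   1  -2  -1   1  64  61  63  60  49  -4  32  34  31  34  35  34  34  35  31  33   2   0  -2   2  -1  -1  -3   2  -2   3  -1]
 [  1   2   0  -2  66  63  64  63  58  46  35  36  34  35  3
[... 1860 characters left out ...]
 29  42  45   1   1   3  -1  -1   1  -1  -1]
 [ -2  -1   1   0   1  -3   0  -1  -1   0   0  26  32  34  32  34  33  34  31  31  22  15   6   1   1   1   1   0   3   2   2   0]
 [  2   1   0 912  -2  -1  -3   0   0   1  -1   1   0   2  22  25  26  22  20  16   6   0  -1   0   0   0   1   1  -2  -1  -1   1]
 [  1  -3   0  -2  -1   0   2  -2  -1  -1  -1   0 912  -1  -1  -3   0  -2  -2   0  -1   3   1   1  -4  -4   2  -2  -1  -2  -1  -1]
 [  0   0   0  -1  -1  -2  -2   0   1   1  -1   3  -1   2   0  -1   0   0   1  -1   3   3  -3   0  -2  -1  -2   0   0  -1  -2  -2]
 [  0   0   3  -2  -2   0   1   2  -1   1   1  -2   1  -1   1  -3   1  -2   0   2   1   0   2   0   0   1   1   1   0  -3   1   0]]
```

View pics/zt.png

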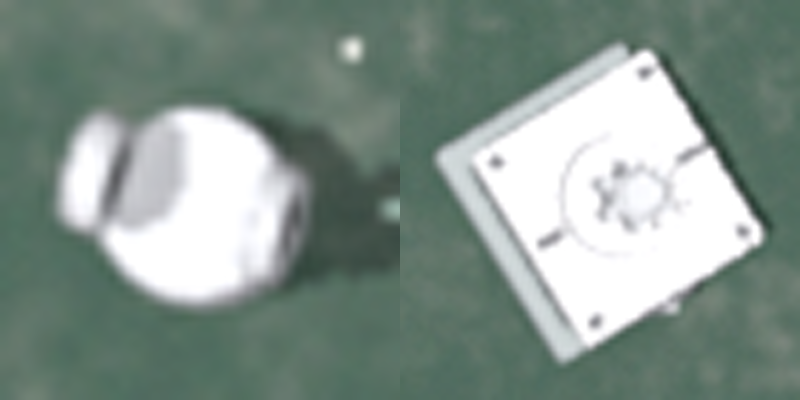

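View pics/zs.png

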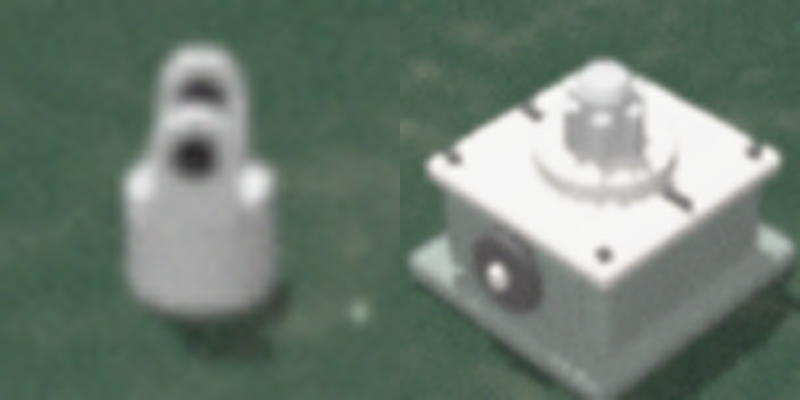

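Run:
```python
from h import *
a=np.load('pics/top0.npz'); C=cloud('top',a['d']); im=a['im'].astype(int)
# yoke: cast rays onto z=66 for ear-top pixels (depth z>59)
R=np.zeros(C.shape[:2],bool); R[183:213,178:214]=1
Z=C[...,2]
def castmask(m,z,n='top'):
    v,u=np.nonzero(m); return np.array([onz(n,x,y,z) for x,y in zip(u,v)])
m=R&(Z>60)&(Z<.5) if False else R&(Z>.059)&(Z<.5)
nl,lab,st,ce=cv2.connectedComponentsWithStats(m.astype(np.uint8))
cs=[]
for i in range(1,nl):
    if st[i,4]<10: continue
    p=C[lab==i][:,:2]; cs.append(p.mean(0)); 
    r=cv2.minAreaRect((p*1000).astype(np.float32)); print('ear',st[i],p.mean(0).round(4),r)
    w,v=np.linalg.eigh(np.cov(p.T)); print(' dir',np.degrees(np.arctan2(v[1,1],v[0,1])), 2*np.sqrt(3*w))
d=cs[0]-cs[1]; print('yaw ears y axis',np.degrees(np.arctan2(d[1],d[0])),np.linalg.norm(d),(cs[0]+cs[1])/2)
m=R&(Z>.028)&(Z<.039); p=castmask(m,.034)[:,:2]
(c,r)=cv2.minEnclosingCircle((p*1000).astype(np.float32)); print('barrel',c,r,p.mean(0))
h=cv2.convexHull((p*1000).astype(np.float32)); print(cv2.fitEllipse(h))
# gearbox
G=np.zeros_like(R); G[180:260,300:385]=1
hh=Z[G&(Z>.03)&(Z<.2)]; print(np.histogram(hh,bins=np.arange(.03,.1,.004)))
m=G&(Z>.043)&(Z<.05); p=C[m][:,:2]; print('plate',np.median(Z[m]),cv2.minAreaRect((p*1000).astype(np.float32)))
m=G&(Z>.055)&(Z<.0615);p=castmask(m,.058)[:,:2]; print('shoulder',cv2.minEnclosingCircle((p*1000).astype(np.float32)),p.mean(0))
m=G&(Z>.080)&(Z<.1);p=castmask(m,.085)[:,:2]; print('tip',m.sum(),cv2.minEnclosingCircle((p*1000).astype(np.float32)),p.mean(0))
g=im.sum(2); dk=G&(g<450)&(Z>.042)&(Z<.1); 
for y,x in zip(*np.nonzero(dk)): print((x,y),g[y,x],C[y,x].round(4),end=';')
np.set_printoptions(linewidth=220)
print((Z[204:232,328:358]*1000).round().astype(int))
```

```text
ear [183 189   6  11  37] [0.5659 0.3554] ((565.0827026367188, 355.6941833496094), (8.437591552734375, 22.50453758239746), 72.0552749633789)
 dir 164.61303386421903 [0.00867839 0.02141853]
ear [200 195   6   9  35] [0.5535 0.3167] ((553.6150512695312, 316.8954772949219), (7.6399760246276855, 20.847272872924805), 71.2754135131836)
 dir 158.6200633441146 [0.00825424 0.02141578]
yaw ears y axis 72.27020372328543 0.040666235589746774 [0.55967348 0.33608157]
barrel (558.0646362304688, 334.12603759765625) 23.161693572998047 [0.55963422 0.33741571]
((559.04443359375, 333.7059326171875), (42.378475189208984, 45.26171112060547), 3.5340254306793213)
(array([  9,   4,   6,  15, 451, 569, 134, 121,   5,   7,   8,  30,  20,
        43,  12,   0,   0]), array([0.03 , 0.034, 0.038, 0.042, 0.046, 0.05 , 0.054, 0.058, 0.062,
       0.066, 0.07 , 0.074, 0.078, 0.082, 0.086, 0.09 , 0.094, 0.098]))
plate 0.04907089105600095 ((506.8634338378906, -14.206192016601562), (93.5595703125, 86.30084228515625), 29.74750518798828)
shoulder ((507.10443115234375, -12.288520812988281), 51.79909896850586) [ 0.50790889
[... 3158 characters left out ...]
 51  48  52  53  57  56  60  56  57  59  57  60  58  58  53  50  52  52  51  53  47]
 [ 15  22  48  50  53  49  48  49  48  49  49  52  51  50  48  53  55  56  58  55  54  48  51  50  49  50  51  53  51  52]
 [  9  18  29  50  49  51  50  50  49  51  51  49  48  49  49  50  49  49  49  52  49  51  51  53  54  50  50  53  50  46]
 [ 13   5  21  44  54  50  54  50  51  52  47  50  49  50  50  51  51  52  51  51  49  48  49  52  46  48  52  49  48  48]
 [ 14  10  14  27  48  51  45  49  49  50  49  52  51  52  49  50  51  51  49  50  53  49  48  51  51  51  47  50  49  49]
 [ 10   8  11  20  31  49  50  48  51  49  51  48  49  49  49  49  49  50  51  52  52  48  50  49  52  49 912  53  49  50]]
```

Run:
```python
from h import *
a=np.load('pics/top0.npz'); C=cloud('top',a['d']); Z=C[...,2]
G=np.zeros(Z.shape,bool); G[204:232,326:360]=1
c=np.array([.508,-.0122])
# shoulder boundary: cast z>.055 region hull within 30mm
m=G&(Z>.0545)&(Z<.2)&(np.hypot(C[...,0]-c[0],C[...,1]-c[1])<.032)
v,u=np.nonzero(m&(Z<.0625)); p=np.array([onz('top',x,y,.058)[:2] for x,y in zip(u,v)])
h=cv2.convexHull((p*1000).astype(np.float32)); print('shoulder',cv2.fitEllipse(h),cv2.minEnclosingCircle(h))
# teeth: exact ray at z=.076
m=G&(Z>.069)&(Z<.0795); v,u=np.nonzero(m); p=np.array([onz('top',x,y,.076)[:2] for x,y in zip(u,v)])-c
r=np.hypot(*p.T); th=np.arctan2(p[:,1],p[:,0])
for lo,hi in [(.0105,.016),(.012,.016),(.0115,.0145)]:
    k=(r>lo)&(r<hi); s=np.exp(6j*th[k]).mean(); print('teeth phase deg',np.degrees(np.angle(s))/6,abs(s),k.sum())
    print(sorted(np.degrees(th[k]).round().astype(int)))
# intensity overlay: crop upsample with predicted projections
b=np.load('pics/side0.npz')
for n,A in(('top',a),('side',b)):
    im=A['im']; 
    u0,v0=(342,216) if n=='top' else (267,258); R=32;S=12
    z=cv2.resize(im[v0-R:v0+R,u0-R:u0+R],None,fx=S,fy=S,interpolation=cv2.INTER_CUBIC)[:600,:].copy()
    z=z[:, :768]
    def dot(P,col):
        q=(proj(n,P)-[u0-R,v0-R]+.5)*S; cv2.circle(z,tuple(int(x) for x in q),2,col,-1)
    for t in np.linspace(0,2*np.pi,60,endpoint=False):
        e=np.array([np.cos(t),np.sin(t)])
        dot([*(c+.0245*e),.058],(255,0,0)); dot([*(c+.0108*e),.080],(0,200,0))
    for k in range(2):
        t=np.radians(120+180*k); 
        for w in(-.006,0,.006): dot([c[0]+(.034+w)*np.cos(t),c[1]+(.034+w)*np.sin(t),.053],(0,0,255))
    cv2.imwrite(f'pics/ov_{n}.png',z[:,:,::-1])
# side cam yoke check: ear top pixel etc
C2=cloud('side',b['d'])
for n in [(248,180),(248,190)]: print(C2[n[1],n[0]])
Zs=C2[...,2]; xy=C2[...,:2]
near=(np.hypot(xy[...,0]-.559,xy[...,1]-.336)<.05)
m=near&(Zs>.058)&(Zs<.2); p=xy[m]; print('side ear pts',len(p),p.mean(0))
near=(np.hypot(xy[...,0]-.508,xy[...,1]+.012)<.05)
m=near&(Zs>.081)&(Zs<.2); p=xy[m]; print('side tip pts',len(p),p.mean(0),cv2.minEnclosingCircle((p*1000).astype(np.float32)))
```

```text
shoulder ((508.3841857910156, -12.149819374084473), (47.93937683105469, 54.34605026245117), 31.420595169067383) ((510.66943359375, -10.1166353225708), 28.493715286254883)
teeth phase deg 6.623032169306586 0.5217459552024478 36
[np.int64(-179), np.int64(-178), np.int64(-169), np.int64(-166), np.int64(-160), np.int64(-155), np.int64(-118), np.int64(-114), np.int64(-106), np.int64(-60), np.int64(-53), np.int64(-47), np.int64(-6), np.int64(-6), np.int64(4), np.int64(5), np.int64(13), np.int64(15), np.int64(47), np.int64(54), np.int64(59), np.int64(63), np.int64(67), np.int64(74), np.int64(76), np.int64(86), np.int64(98), np.int64(109), np.int64(114), np.int64(119), np.int64(122), np.int64(125), np.int64(127), np.int64(134), np.int64(140), np.int64(143)]
teeth phase deg 5.92050831389404 0.6848806590035627 25
[np.int64(-179), np.int64(-169), np.int64(-160), np.int64(-118), np.int64(-114), np.int64(-106), np.int64(-60), np.int64(-53), np.int64(-47), np.int64(-6), np.int64(-6), np.int64(4), np.int64(5), np.int64(13), np.int64(15), np.int64(54), np.int64(59), np.int64(67), np.int64(76), np.int64(114), np.int64(119), np.int64(122), np.int64(127), np.int64(134), np.int64(140)]
teeth phase deg 6.101127167869886 0.6009912326432735 21
[np.int64(-179), np.int64(-169), np.int64(-160), np.int64(-155), np.int64(-118), np.int64(-60), np.int64(-47), np.int64(-6), np.int64(-6), np.int64(4), np.int64(5), np.int64(15), np.int64(54), np.int64(63), np.int64(67), np.int64(76), np.int64(114), np.int64(119), np.int64(127), np.int64(134), np.int64(140)]
[0.55380853 0.31545953 0.04400936]
[0.55377617 0.31744087 0.01309953]
side ear pts 58 [0.56048868 0.33409977]
side tip pts 71 [ 0.50738212 -0.01542789] ((507.9062194824219, -13.66373348236084), 10.057456016540527)
```

View pics/ov_top.png

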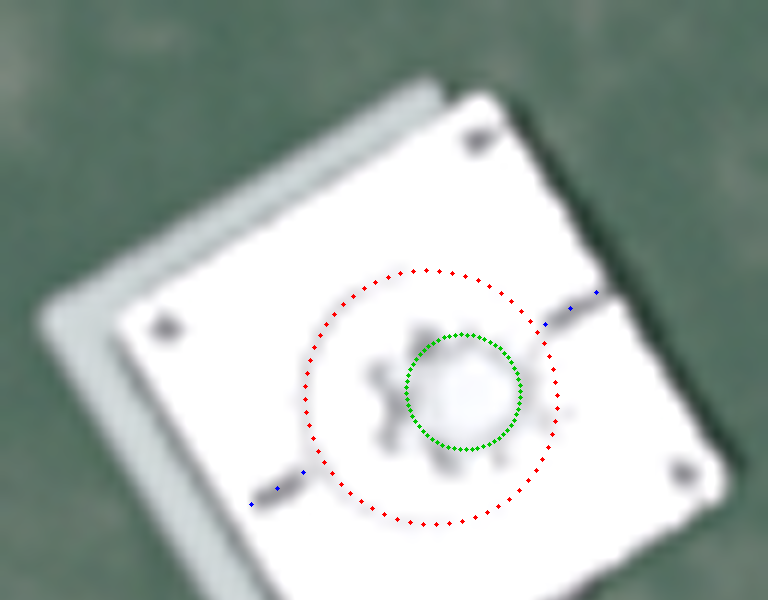

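View pics/ov_side.png

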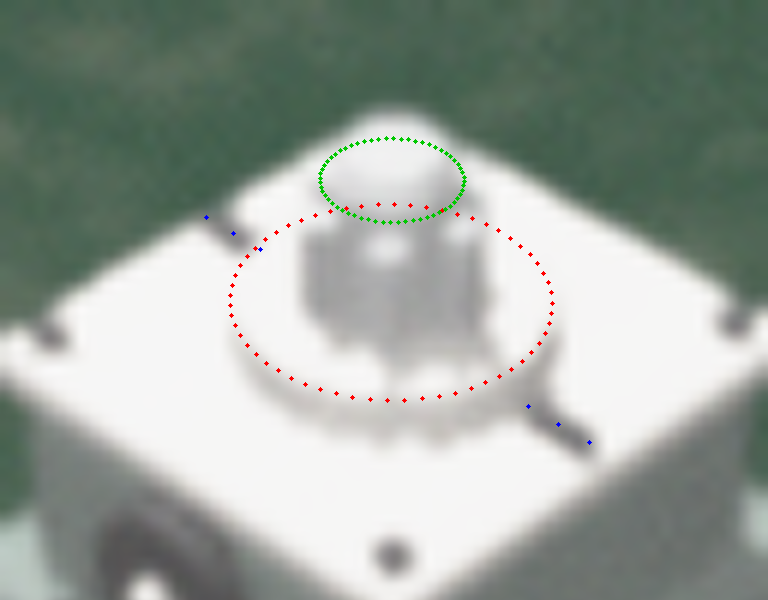

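```bash
cat >> h.py <<'E'
from scipy.spatial.transform import Rotation as Ro
def tgt(yaw): # tool x at yaw deg, pointing down
    c,s=np.cos(np.radians(yaw)),np.sin(np.radians(yaw)); return np.array([[c,s,0],[s,-c,0],[0,0,-1.]])
def delta(p,yaw):
    s=env.get_state(); R=s['orientation']; 
    d=R.T@(np.array(p)-s['eef_pos'])*1000; r=Ro.from_matrix(R.T@tgt(yaw)).as_rotvec()
    print('shift',d.round(1),'turn',r.round(4))
def st():
    s=env.get_state(); R=s['orientation']
    print('t',round(s['clock'],2),'p',s['eef_pos'].round(4),'yaw',np.degrees(np.arctan2(R[1,0],R[0,0])).round(2),'tilt',R[:2,2].round(4),'F',s['ft_force'].round(2),'M',s['moment'].round(3),'w',(s['gripper_width']*87).round(1),'q',s['joint_pos'].round(2))
E
python3 -c "
from h import *
st()
delta([.5593,.335,.13],-108)"
```

```text
Traceback (most recent call last):
  File "h.py", line 27, in st
    print('t',round(s['clock'],2),'p',s['eef_pos'].round(4),'yaw',np.degrees(np.arctan2(R[1,0],R[0,0])).round(2),'tilt',R[:2,2].round(4),'F',s['ft_force'].round(2),'M',s['moment'].round(3),'w',(s['gripper_width']*87).round(1),'q',s['joint_pos'].round(2))
                                                                                                                                                                                                 ^^^^^^^^^^^^^^^^^^^^^^^^^^^^^
AttributeError: 'float' object has no attribute 'round'
```

```bash
sed -i "s/(s\['gripper_width'\]\*87).round(1)/round(s['gripper_width']*87,1)/" h.py
python3 -c "
from h import *
st()
delta([.5593,.335,.13],-108)"
```

```text
t 0.1 p [0.2169 0.5856 0.2216] yaw -110.34 tilt [-0.0006 -0.0019] F [-0.3  -0.18  0.66] M [-0.037  0.013  0.016] w 87.0 q [ 1.47  0.39  0.01 -0.   -1.19 -0.26]
shift [ 115.7 -408.1   91.8] turn [-0.0001 -0.002  -0.0408]
```

Request:
{"api": "servo_tool", "payload": {"moves": "30 -100 20 0 -0.002 -0.02; 50 -160 35 0 -0.002 -0.04; 65 -220 50 0 -0.002 -0.04; 80 -280 62 0 -0.002 -0.04; 97 -340 75 0 -0.002 -0.04; 110 -385 85 0 -0.002 -0.04; 115.7 -408.1 91.8 0 -0.002 -0.04; 115.7 -408.1 91.8 0 -0.002 -0.04; 115.7 -408.1 91.8 0 -0.002 -0.04; 115.7 -408.1 91.8 0 -0.002 -0.04", "fingers": 1}}

```text
clock: 1.35
eef_pos: [0.5585, 0.3362, 0.1305]
orientation: [[-0.308, -0.951, 0.001], [-0.951, 0.308, 0.001], [-0.001, -0.0, -1.0]]
ft_force: [0.4, 0.5, 0.1]
gripper_width: 0.998
```

```bash
python3 -c "
from h import *
st()
delta([.5593,.335,.036],-108)
grab('top','t1');im,d=grab('side','s1')
z=cv2.resize(im[110:230,170:330],None,fx=4,fy=4,interpolation=cv2.INTER_CUBIC); cv2.imwrite('pics/s1z.png',z[:,:,::-1])"
```

```text
t 1.35 p [0.5585 0.3362 0.1305] yaw -107.94 tilt [0.0005 0.0006] F [0.38 0.52 0.07] M [ 0.046 -0.015 -0.006] w 86.8 q [ 0.79  0.5  -0.05 -0.   -1.02  0.47]
shift [ 1.  -1.1 94.5] turn [-0.0003  0.0007  0.0011]
```

View pics/s1z.png

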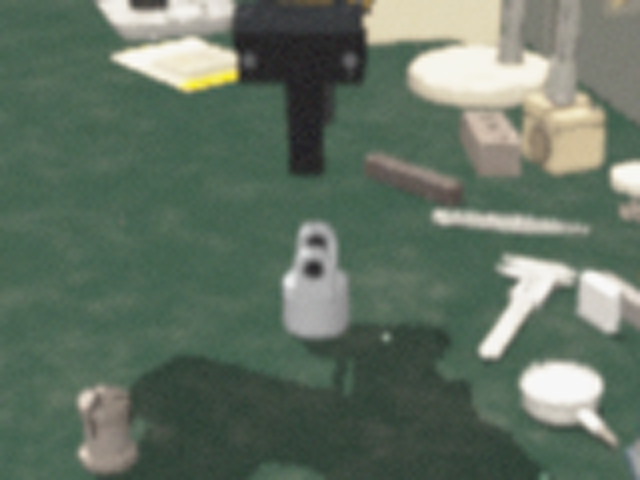

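The open fingers line up over the yoke, seen at (316,290) in this enlarged side view, so I'll go down.

Request:
{"api": "servo_tool", "payload": {"moves": "0.5 -0.5 40 0 0 0; 1 -1.1 70 0 0 0; 1 -1.1 85 0 0 0; 1 -1.1 94.5 0 0 0; 1 -1.1 94.5 0 0 0; 1 -1.1 94.5 0 0 0"}}

```text
clock: 2.2
eef_pos: [0.56, 0.3357, 0.0374]
orientation: [[-0.307, -0.952, 0.003], [-0.952, 0.307, 0.002], [-0.003, -0.002, -1.0]]
ft_force: [0.3, 0.1, 0.2]
gripper_width: 1.0
```

Request:
{"api": "servo_tool", "payload": {"moves": "0 0 0 0 0 0; 0 0 0 0 0 0; 0 0 0 0 0 0; 0 0 0 0 0 0; 0 0 0 0 0 0; 0 0 0 0 0 0; 0 0 0 0 0 0; 0 0 0 0 0 0", "fingers": 0.0, "newtons": 10}}

```text
clock: 3.2
eef_pos: [0.5604, 0.3362, 0.0378]
orientation: [[-0.307, -0.952, 0.004], [-0.952, 0.307, 0.003], [-0.004, -0.003, -1.0]]
ft_force: [0.7, 2.3, 1.1]
gripper_width: 0.561
```

Request:
{"api": "servo_tool", "payload": {"moves": "0 0 0 0 0 0; 0 0 0 0 0 0; 0 0 0 0 0 0; 0 0 0 0 0 0", "fingers": -1, "newtons": 30}}

```text
clock: 3.7
eef_pos: [0.5604, 0.3361, 0.0378]
orientation: [[-0.307, -0.952, 0.004], [-0.952, 0.307, 0.003], [-0.004, -0.003, -1.0]]
ft_force: [0.5, 2.3, -0.3]
gripper_width: 0.564
```

```bash
python3 -c "
from h import *
st()"
```

```text
t 3.7 p [0.5604 0.3361 0.0378] yaw -107.89 tilt [0.0037 0.003 ] F [ 0.46  2.28 -0.28] M [ 0.407 -0.34   0.009] w 49.0 q [ 0.79  0.6  -0.13  0.   -0.83  0.47]
```

Request:
{"api": "servo_tool", "payload": {"moves": "0 0 -30 0.003 -0.004 0; 0 0 -80 0.003 -0.004 0; 0 0 -125 0.003 -0.004 0; 0 0 -130 0.003 -0.004 0; 0 0 -130 0.003 -0.004 0"}}

```text
clock: 4.32
eef_pos: [0.5585, 0.3347, 0.166]
orientation: [[-0.308, -0.951, 0.004], [-0.951, 0.308, 0.004], [-0.005, -0.003, -1.0]]
ft_force: [-0.2, 0.1, -2.8]
gripper_width: 0.562
```

```bash
python3 -c "
from h import *
st()
delta([.508,-.0125,.165],-84)"
```

```text
t 4.33 p [0.5585 0.3347 0.166 ] yaw -107.94 tilt [0.0039 0.0039] F [-0.24  0.11 -2.76] M [-0.032  0.082  0.021] w 48.9 q [ 0.79  0.47 -0.01  0.   -1.09  0.47]
shift [345.9 -58.9  -0.5] turn [-0.0035  0.0043 -0.4178]
```

Request:
{"api": "servo_tool", "payload": {"moves": "58 -10 0 -0.003 0.004 -0.05; 115 -20 0 -0.003 0.004 -0.1; 172 -30 0 -0.003 0.004 -0.18; 229 -39 0 -0.003 0.004 -0.26; 280 -48 0 -0.003 0.004 -0.34; 320 -55 0 -0.003 0.004 -0.4; 340 -58 0 -0.003 0.004 -0.418; 345.9 -58.9 0 -0.0035 0.0043 -0.418; 345.9 -58.9 0 -0.0035 0.0043 -0.418; 345.9 -58.9 0 -0.0035 0.0043 -0.418; 345.9 -58.9 0 -0.0035 0.0043 -0.418"}}

```text
clock: 5.7
eef_pos: [0.5081, -0.0118, 0.1643]
orientation: [[0.106, -0.994, -0.0], [-0.994, -0.106, 0.0], [-0.0, 0.0, -1.0]]
ft_force: [-0.4, 0.2, -2.2]
gripper_width: 0.558
```

Run:
```python
from h import *
st()
delta([.508,-.0125,.165],-84)
im,d=grab('top','t2');im2,d2=grab('side','s2')
s=env.get_state();p=s['eef_pos'];print(proj('side',p),proj('side',p-[0,0,.0378]),proj('side',[.508,-.0125,.085]))
z=cv2.resize(im2[150:300,190:340],None,fx=4,fy=4,interpolation=cv2.INTER_CUBIC); cv2.imwrite('pics/s2z.png',z[:,:,::-1])
```

```text
t 5.7 p [ 0.5081 -0.0118  0.1643] yaw -83.93 tilt [-0.0003  0.    ] F [-0.36  0.17 -2.23] M [-0.049 -0.017  0.031] w 48.6 q [ 0.3   0.24 -0.36 -0.   -0.97  1.38]
shift [ 0.7  0.2 -0.7] turn [0.0003 0.0001 0.0012]
[267.56566983 199.20658731] [267.38381468 218.29461665] [267.25422899 238.28361824]
```

View pics/s2z.png

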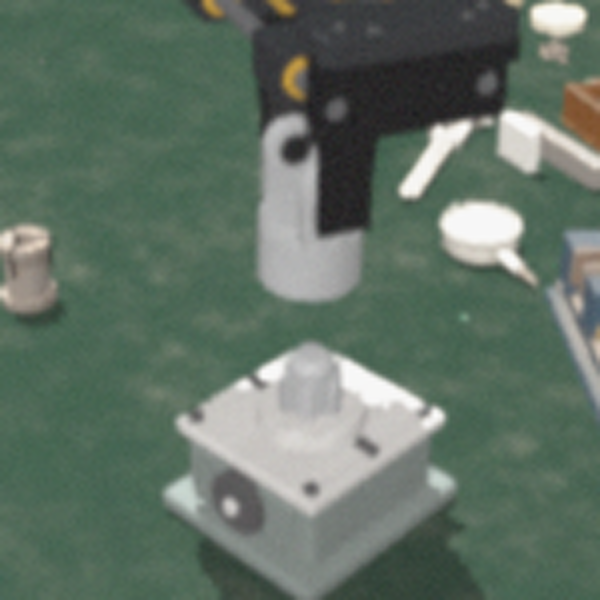

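View pics/t2.png

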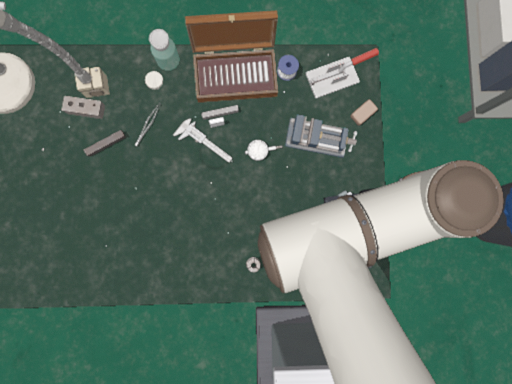

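Run:
```python
from h import *
from scipy.optimize import least_squares
a=np.load('pics/s2.npz'); C=cloud('side',a['d'])
def fit(m,r,c0):
    p=C[m][:,:2]
    f=lambda c:np.hypot(p[:,0]-c[0],p[:,1]-c[1])-r
    s=least_squares(f,c0,loss='soft_l1',f_scale=.001); print(len(p),s.x.round(5),np.std(f(s.x)).round(5)); return s.x
X,Y,Z=C[...,0],C[...,1],C[...,2]
n=np.hypot(X-.508,Y+.012)
v,u=np.mgrid[:384,:512]
b=fit((n<.03)&(Z>.129)&(Z<.158)&(a['im'].max(2)>120),.0225,[.508,-.012])
k=fit((n<.013)&(Z>.0775)&(Z<.0825),.0108,[.508,-.012])
print('bottom z',Z[(n<.03)&(Z>.1)&(Z<.2)].min())
# column midlines
g=a['im'].astype(int).sum(2)
for r in range(210,224,2): print(r,''.join('%4d'%x for x in g[r,248:290]))
print()
for r in range(236,256,2): print(r,''.join('%4d'%x for x in g[r,256:282]))
```

```text
355 [ 0.50703 -0.01244] 0.00091
36 [ 0.50823 -0.01172] 0.00092
bottom z 0.12717056523353817
210  308 308 307 297 290 313 378 456 499 520 526 534 542 543 548 553 538 505 512 521 515 504 484 487 493 513 506 479 461 471 458 425 367 316 298 295 297 288 282 289 292 301
212  298 291 283 280 266 297 384 469 500 512 521 528 545 538 535 552 546 529 527 537 540 533 520 515 518 502 506 474 472 456 442 417 361 308 296 295 303 298 303 303 312 310
214  273 285 277 283 277 300 384 464 504 515 530 539 533 531 539 541 541 538 536 539 535 535 523 521 504 500 495 481 460 455 438 404 351 313 305 303 312 311 298 289 315 332
216  277 281 274 281 270 294 382 464 510 515 532 536 541 537 539 539 541 540 538 535 538 522 528 520 509 501 482 476 465 455 436 403 340 282 279 295 290 293 282 282 297 303
218  270 267 264 278 284 317 387 462 506 525 523 538 542 547 542 542 544 544 552 540 538 527 516 510 503 499 484 472 461 445 427 397 325 291 295 277 285 272 275 264 273 275
220  266 274 270 271 272 280 318 389 483 515 536 534 541 546 550 548 539 544 538 531 526 527 518 514 502 510 486 472 455 437 418 367 313 289 28
[... 593 characters left out ...]
64 538 507 487 537 675 738 740 738 733 687 548
244  723 729 727 692 609 545 526 520 535 547 558 551 554 542 521 500 506 522 534 648 736 741 740 741 740 739
246  466 555 586 556 504 510 518 519 530 531 550 547 539 522 517 513 537 553 522 620 717 733 737 738 739 739
248  580 587 580 547 502 512 520 515 530 542 558 551 522 517 511 503 540 529 493 513 573 611 642 657 712 738
250  587 595 585 554 506 514 517 523 533 543 551 545 517 515 509 506 524 517 494 546 587 597 591 593 639 701
252  587 588 583 569 533 528 531 532 537 547 548 538 514 516 513 530 527 517 496 556 580 584 579 577 566 540
254  593 594 592 598 585 586 574 579 567 567 554 558 546 567 589 585 585 579 571 579 583 588 585 569 521 527
```

```bash
python3 -c "
from h import *
delta([.5092,-.0112,.126],-84)"
```

```text
shift [-0.6 -1.2 38.4] turn [0.     0.0001 0.001 ]
```

Request:
{"api": "servo_tool", "payload": {"moves": "-0.6 -1.2 15 0 0 0; -0.6 -1.2 30 0 0 0; -0.6 -1.2 38 0 0 0; -0.6 -1.2 38.4 0 0 0; -0.6 -1.2 38.4 0 0 0"}}

```text
clock: 6.42
eef_pos: [0.5096, -0.0112, 0.1262]
orientation: [[0.106, -0.994, 0.001], [-0.994, -0.106, 0.0], [0.0, -0.001, -1.0]]
ft_force: [-0.2, -0.1, -2.8]
gripper_width: 0.561
```

Run:
```python
from h import *
st()
im2,d2=grab('side','s3')
z=cv2.resize(im2[190:290,210:330],None,fx=6,fy=6,interpolation=cv2.INTER_CUBIC); cv2.imwrite('pics/s3z.png',z[:,:,::-1])
delta([.5092,-.0112,.126],-84)
```

```text
t 6.42 p [ 0.5096 -0.0112  0.1262] yaw -83.93 tilt [0.0006 0.    ] F [-0.2  -0.08 -2.77] M [-0.069 -0.007  0.009] w 48.8 q [ 0.3   0.29 -0.41  0.   -0.88  1.38]
shift [-0.   0.4  0.4] turn [-0.001   0.0001  0.0011]
```

View pics/s3z.png

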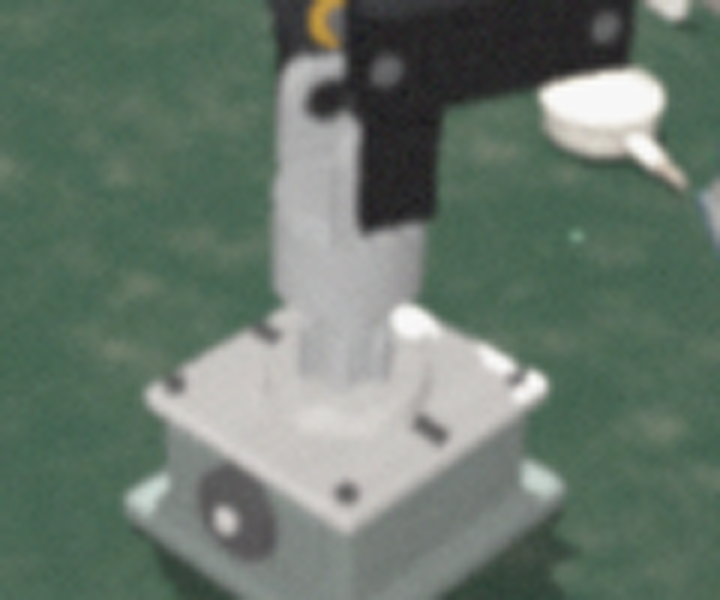

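The barrel (columns 274–424, middle 349) sits over the shoulder (267–427, middle 347). I'll lower it gently and watch the force.

Request:
{"api": "servo_tool", "payload": {"moves": "0 0.6 2 0 0 0; 0 0.6 4 0 0 0; 0 0.6 6 0 0 0; 0 0.6 6 0 0 0"}}

```text
clock: 6.98
eef_pos: [0.5089, -0.0113, 0.1202]
orientation: [[0.106, -0.994, 0.001], [-0.994, -0.106, 0.0], [-0.0, -0.001, -1.0]]
ft_force: [0.3, 0.2, -3.0]
gripper_width: 0.562
```

```bash
python3 -c "
from h import *
st()
delta([.509,-.0112,.116],-84)"
```

```text
t 6.97 p [ 0.5089 -0.0113  0.1202] yaw -83.94 tilt [0.0005 0.0001] F [ 0.3   0.18 -3.01] M [-0.03   0.037 -0.007] w 48.9 q [ 0.3   0.29 -0.42  0.   -0.86  1.38]
shift [-0.1 -0.1  4.2] turn [-0.0005  0.0001  0.0011]
```

Request:
{"api": "servo_tool", "payload": {"moves": "0 0 1.5 0 0 0; 0 0 3 0 0 0; 0 0 4.5 0 0 0; 0 0 5.5 0 0 0; 0 0 5.5 0 0 0"}}

```text
clock: 7.6
eef_pos: [0.5088, -0.0113, 0.1146]
orientation: [[0.106, -0.994, 0.0], [-0.994, -0.106, 0.0], [0.0, -0.0, -1.0]]
ft_force: [-1.1, 0.5, -1.5]
gripper_width: 0.562
```

```bash
python3 -c "
from h import *
st()"
```

```text
t 7.6 p [ 0.5088 -0.0113  0.1146] yaw -83.94 tilt [0.0003 0.    ] F [-1.13  0.52 -1.49] M [-0.026 -0.071  0.016] w 48.9 q [ 0.3   0.3  -0.42  0.   -0.85  1.38]
```

Request:
{"api": "servo_tool", "payload": {"moves": "0 0.3 0.5 0 0 0; 0 0.3 1 0 0 0; 0 0.3 1.3 0 0 0; 0 0.3 1.3 0 0 0"}}

```text
clock: 8.1
eef_pos: [0.5086, -0.0113, 0.1134]
orientation: [[0.106, -0.994, 0.001], [-0.994, -0.106, 0.0], [0.0, -0.001, -1.0]]
ft_force: [-0.7, -0.3, -1.5]
gripper_width: 0.562
```

```bash
python3 -c "
from h import *
st()"
```

```text
t 8.1 p [ 0.5086 -0.0113  0.1134] yaw -83.94 tilt [0.0005 0.    ] F [-0.72 -0.28 -1.54] M [-0.024  0.038 -0.021] w 48.9 q [ 0.3   0.3  -0.43  0.   -0.84  1.38]
```

Request:
{"api": "servo_tool", "payload": {"moves": "0 0.2 0.5 0 0 0; 0 0.2 1 0 0 0; 0 0.2 1.5 0 0 0; 0 0.2 1.5 0 0 0"}}

```text
clock: 8.6
eef_pos: [0.5088, -0.0113, 0.112]
orientation: [[0.106, -0.994, 0.001], [-0.994, -0.106, 0.0], [0.0, -0.001, -1.0]]
ft_force: [1.5, -0.8, -1.6]
gripper_width: 0.557
```

```bash
python3 -c "
from h import *
st()"
```

```text
t 8.6 p [ 0.5088 -0.0113  0.112 ] yaw -83.93 tilt [0.0013 0.    ] F [ 1.45 -0.75 -1.55] M [-0.218 -0.481 -0.018] w 48.5 q [ 0.3   0.3  -0.43  0.   -0.84  1.38]
```

Request:
{"api": "servo_tool", "payload": {"moves": "0 -0.2 0.5 0 0 0; 0 -0.2 1 0 0 0; 0 -0.2 1.5 0 0 0; 0 -0.2 1.5 0 0 0"}}

```text
clock: 9.1
eef_pos: [0.509, -0.0113, 0.1104]
orientation: [[0.106, -0.994, 0.001], [-0.994, -0.106, 0.0], [0.0, -0.001, -1.0]]
ft_force: [0.9, -0.8, -2.5]
gripper_width: 0.561
```

```bash
python3 -c "
from h import *
st()"
```

```text
t 9.1 p [ 0.509  -0.0113  0.1104] yaw -83.93 tilt [0.0012 0.    ] F [ 0.86 -0.77 -2.53] M [-0.187 -0.295  0.051] w 48.8 q [ 0.3   0.31 -0.43  0.   -0.84  1.38]
```

Request:
{"api": "servo_tool", "payload": {"moves": "0 0 0.7 0 0 0; 0 0 1.4 0 0 0; 0 0 2.1 0 0 0; 0 0 2.8 0 0 0; 0 0 2.8 0 0 0"}}

```text
clock: 9.72
eef_pos: [0.509, -0.0113, 0.1075]
orientation: [[0.106, -0.994, 0.001], [-0.994, -0.106, 0.0], [0.0, -0.001, -1.0]]
ft_force: [1.1, 0.6, -2.1]
gripper_width: 0.562
```

```bash
python3 -c "
from h import *
st()
im,d=grab('side','s4')
z=cv2.resize(im[190:290,210:330],None,fx=6,fy=6,interpolation=cv2.INTER_CUBIC); cv2.imwrite('pics/s4z.png',z[:,:,::-1])
C=cloud('side',d);Z=C[...,2];n=np.hypot(C[...,0]-.508,C[...,1]+.012)
m=(n<.03)&(Z>.09)&(Z<.14)&(im.max(2)>120);print(m.sum())"
```

```text
t 9.72 p [ 0.509  -0.0113  0.1075] yaw -83.92 tilt [0.0012 0.    ] F [ 1.07  0.64 -2.14] M [-0.265 -0.4   -0.01 ] w 48.9 q [ 0.3   0.31 -0.43  0.   -0.83  1.38]
410
```

View pics/s4z.png

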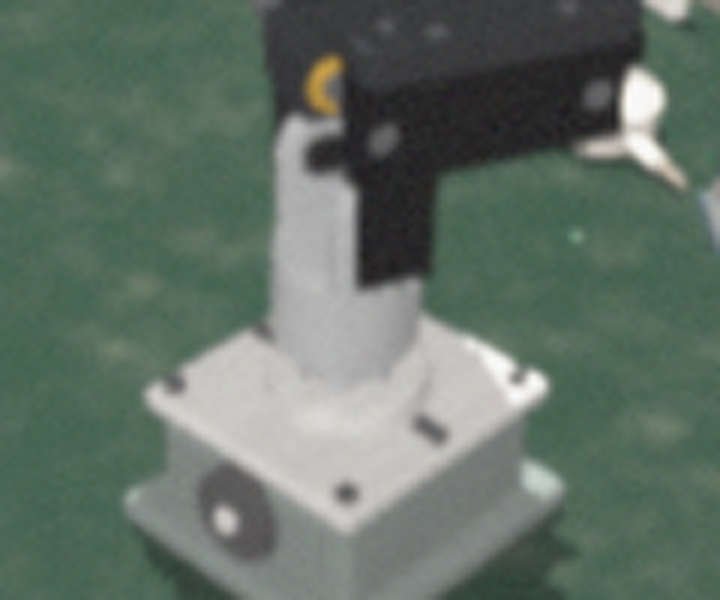

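The barrel's lower edge is now clearly lower, about 12 mm above the shoulder, with almost no force. The teeth have meshed, so I'll carry on down.

Request:
{"api": "servo_tool", "payload": {"moves": "0 0 1 0 0 0; 0 0 2 0 0 0; 0 0 3 0 0 0; 0 0 4 0 0 0; 0 0 5 0 0 0; 0 0 6 0 0 0; 0 0 7 0 0 0; 0 0 8 0 0 0; 0 0 8 0 0 0"}}

```text
clock: 10.9
eef_pos: [0.509, -0.0113, 0.0994]
orientation: [[0.106, -0.994, 0.001], [-0.994, -0.106, 0.0], [0.0, -0.001, -1.0]]
ft_force: [1.6, -0.5, -3.1]
gripper_width: 0.558
```

```bash
python3 -c "
from h import *
st()"
```

```text
t 10.9 p [ 0.509  -0.0113  0.0994] yaw -83.93 tilt [0.0011 0.    ] F [ 1.61 -0.5  -3.1 ] M [-0.189 -0.478 -0.013] w 48.6 q [ 0.3   0.32 -0.44  0.   -0.81  1.38]
```

Request:
{"api": "servo_tool", "payload": {"moves": "0 0.2 0.7 0 0 0; 0 0.2 1.4 0 0 0; 0 0.2 2.1 0 0 0; 0 0.2 2.8 0 0 0; 0 0.2 3.4 0 0 0; 0 0.2 3.4 0 0 0"}}

```text
clock: 11.65
eef_pos: [0.509, -0.0113, 0.096]
orientation: [[0.106, -0.994, 0.001], [-0.994, -0.106, 0.0], [0.0, -0.001, -1.0]]
ft_force: [1.7, -1.9, -1.4]
gripper_width: 0.56
```

```bash
python3 -c "
from h import *
st()"
```

```text
t 11.65 p [ 0.509  -0.0113  0.096 ] yaw -83.93 tilt [0.0015 0.0001] F [ 1.66 -1.87 -1.37] M [-0.314 -0.606 -0.013] w 48.7 q [ 0.3   0.32 -0.45  0.   -0.8   1.38]
```

Request:
{"api": "servo_tool", "payload": {"moves": "0 0.2 0.4 0 0 0; 0 0.2 0.8 0 0 0; 0 0.2 1.2 0 0 0; 0 0.2 1.2 0 0 0"}}

```text
clock: 12.15
eef_pos: [0.509, -0.0113, 0.0956]
orientation: [[0.106, -0.994, 0.002], [-0.994, -0.106, -0.0], [0.0, -0.002, -1.0]]
ft_force: [0.5, 0.3, 5.0]
gripper_width: 0.565
```

```bash
python3 -c "
from h import *
st()"
```

```text
t 12.15 p [ 0.509  -0.0113  0.0956] yaw -83.91 tilt [ 0.0022 -0.    ] F [0.46 0.31 5.02] M [-0.197 -0.01   0.036] w 49.2 q [ 0.3   0.32 -0.45  0.   -0.8   1.38]
```

It is seated: z stops at 0.0956 where 0.0958 was expected, with about 8 N of push. Before turning I'll refine the rib direction.

Run:
```python
from h import *
for n,f,zz in(('top','top0',.053),('side','side0',.053),('side','s4',.053)):
    g=np.load(f'pics/{f}.npz')['im'].astype(float).sum(2); P=[]
    for k in(0,1):
        t=np.radians(120+180*k); c=np.array([.508+.034*np.cos(t),-.0121+.034*np.sin(t),zz])
        u,v=proj(n,c); v,u=int(round(v)),int(round(u)); r=4
        w=g[v-r:v+r+1,u-r:u+r+1]; b=np.percentile(w,70); W=np.clip(b-w-60,0,None)
        yy,xx=np.mgrid[v-r:v+r+1,u-r:u+r+1]; a,bb=(W*xx).sum()/W.sum(),(W*yy).sum()/W.sum()
        P.append(onz(n,a,bb,zz)[:2])
    d=P[0]-P[1]; print(f,P,np.degrees(np.arctan2(d[1],d[0])),np.linalg.norm(d),(P[0]+P[1])/2)
a=np.load('pics/top0.npz'); C=cloud('top',a['d']);Z=C[...,2]
G=np.zeros(Z.shape,np.uint8); G[175:265,300:385]=1
m=((Z>.044)&(Z<.2)&(G>0)).astype(np.uint8); m=cv2.morphologyEx(m,cv2.MORPH_OPEN,np.ones((3,3)))
ct=max(cv2.findContours(m,0,1)[0],key=cv2.contourArea)[:,0]
p=np.array([onz('top',x,y,.049)[:2] for x,y in ct])*1000
print(cv2.minAreaRect(p.astype(np.float32)))
```

```text
top0 [array([0.48934071, 0.01803714]), array([ 0.52960375, -0.04755267])] 121.54414994916954 0.07696190479396174 [ 0.50947223 -0.01475776]
side0 [array([0.48975583, 0.02518536]), array([ 0.52425762, -0.04008344])] 117.86141245583624 0.07382675900859999 [ 0.50700672 -0.00744904]
s4 [array([0.48948533, 0.02521966]), array([ 0.52508171, -0.04236424])] 117.7757349802025 0.07638511440881225 [ 0.50728352 -0.00857229]
((508.4273681640625, -13.084846496582031), (90.02995300292969, 86.5415267944336), 29.9351749420166)
```

Run:
```python
from h import *
im=np.load('pics/top0.npz')['im']; g=cv2.cvtColor(im,cv2.COLOR_RGB2GRAY)
S=8; u0,v0=300,175
z=cv2.resize(g[v0:v0+90,u0:u0+85],None,fx=S,fy=S,interpolation=cv2.INTER_CUBIC)
for th in(225,235):
    ct=max(cv2.findContours((z>th).astype(np.uint8),0,1)[0],key=cv2.contourArea)[:,0]
    p=np.array([onz('top',(x+.5)/S-.5+u0,(y+.5)/S-.5+v0,.049)[:2] for x,y in ct])*1000
    r=cv2.minAreaRect(p.astype(np.float32)); print(th,r)
    c=np.array(r[0]); t=np.radians(r[2]); ex=np.array([np.cos(t),np.sin(t)]); ey=np.array([-ex[1],ex[0]])
    q=(p-c)@np.array([ex,ey]).T; h=np.array(r[1])/2
    for ax in(0,1):
        for s in(-1,1):
            k=(abs(q[:,ax]-s*h[ax])<4)&(abs(q[:,1-ax])<h[1-ax]-12)
            vx,vy,_,_=cv2.fitLine(p[k].astype(np.float32),cv2.DIST_HUBER,0,.01,.01).ravel(); print('  edge',ax,s,k.sum(),np.degrees(np.arctan2(vy,vx))%90)
# rib: darkest ridge in rectified polar: for radius range 29..40 find angle of min gray
c=np.array([.508,-.0121])
for side,lo in((0,120),(1,-60)):
    for rr in(.030,.032,.034,.036,.038):
        A=np.radians(np.arange(lo-14,lo+14.1,.5)); vals=[]
        uv=np.array([proj('top',[c[0]+rr*np.cos(t),c[1]+rr*np.sin(t),.053]) for t in A],np.float32)
        v=cv2.remap(g.astype(np.float32),uv[:,0],uv[:,1],cv2.INTER_CUBIC).ravel(); w=np.clip(np.percentile(v,75)-15-v,0,None)
        print(side,rr,np.degrees((w*A).sum()/w.sum()).round(2),v.min().round(),end=' | ')
```

```text
225 ((507.53070068359375, -12.699054718017578), (91.13459777832031, 86.85287475585938), 29.872682571411133)
  edge 0 -1 182 30.015553
  edge 0 1 181 29.84534
  edge 1 -1 201 30.01199
  edge 1 1 198 30.078732
235 ((507.4530944824219, -12.903968811035156), (90.47419738769531, 86.12344360351562), 29.870786666870117)
  edge 0 -1 182 30.059772
  edge 0 1 178 29.849579
  edge 1 -1 200 29.863125
  edge 1 1 196 30.093304
0 0.03 121.26 166.0 | 0 0.032 121.55 150.0 | 0 0.034 121.29 152.0 | 0 0.036 120.95 152.0 | 0 0.038 120.62 162.0 | 1 0.03 -61.41 170.0 | 1 0.032 -61.53 156.0 | 1 0.034 -61.1 158.0 | 1 0.036 -61.14 160.0 | Traceback (most recent call last):
  File "<stdin>", line 20, in <module>
  File "h.py", line 13, in proj
    K,V,p=cam(n); c=V[:3,:3]@np.asarray(P,float)+V[:3,3]; q=K@np.array([c[0],-c[1],-c[2]]); return q[:2]/q[2]
          ~~~^^^
  File "h.py", line 6, in cam
    p=imaging.camera_params(n); return np.array(p['camera_matrix']),np.array(p['view']),p
ValueError: time passes only in moves, steps and waits
```

Request:
{"api": "servo_tool", "payload": {"moves": "0 0 0.2 0 0 -0.04; -0.1 0 0.2 0 0 -0.08; -0.1 0 0.2 0 0 -0.12; -0.2 0 0.2 0 0 -0.16; -0.2 0 0.2 0 0 -0.2; -0.2 0 0.2 0 0 -0.2", "newtons": 45}}

```text
clock: 12.9
eef_pos: [0.5094, -0.0111, 0.0957]
orientation: [[0.301, -0.954, 0.003], [-0.954, -0.301, 0.0], [0.001, -0.003, -1.0]]
ft_force: [2.2, -1.0, 1.3]
gripper_width: 0.56
```

```bash
python3 -c "
from h import *
st()"
```

```text
t 12.9 p [ 0.5094 -0.0111  0.0957] yaw -72.47 tilt [0.0033 0.0002] F [ 2.24 -0.96  1.32] M [-0.31  -0.587 -0.029] w 48.7 q [ 0.3   0.32 -0.45  0.   -0.8   1.58]
```

```bash
python3 -c "
from h import *
delta([.509,-.0108,.0955],-60)"
```

```text
shift [-0.4  0.3  0.1] turn [-0.0031 -0.0012 -0.2177]
```

Request:
{"api": "servo_tool", "payload": {"moves": "-0.1 0.1 0.2 -0.003 -0.001 -0.04; -0.2 0.2 0.2 -0.003 -0.001 -0.08; -0.3 0.3 0.2 -0.003 -0.001 -0.12; -0.4 0.3 0.2 -0.003 -0.001 -0.16; -0.4 0.3 0.2 -0.003 -0.001 -0.2; -0.4 0.3 0.2 -0.003 -0.001 -0.218; -0.4 0.3 0.2 -0.003 -0.001 -0.218"}}

```text
clock: 13.78
eef_pos: [0.5094, -0.0108, 0.0957]
orientation: [[0.5, -0.866, 0.001], [-0.866, -0.5, -0.0], [0.001, -0.001, -1.0]]
ft_force: [1.5, -1.8, 1.8]
gripper_width: 0.559
```

```bash
python3 -c "
from h import *
st()
delta([.509,-.0108,.0955],-60)
im,d=grab('side','s5')
z=cv2.resize(im[180:300,200:340],None,fx=5,fy=5,interpolation=cv2.INTER_CUBIC); cv2.imwrite('pics/s5z.png',z[:,:,::-1])"
```

```text
t 13.78 p [ 0.5094 -0.0108  0.0957] yaw -60.01 tilt [ 0.0011 -0.0001] F [ 1.5  -1.77  1.83] M [-0.465 -0.833 -0.129] w 48.7 q [ 0.3   0.33 -0.44  0.   -0.8   1.8 ]
shift [-0.2  0.4  0.1] turn [-0.0009 -0.0007 -0.0001]
```

View pics/s5z.png

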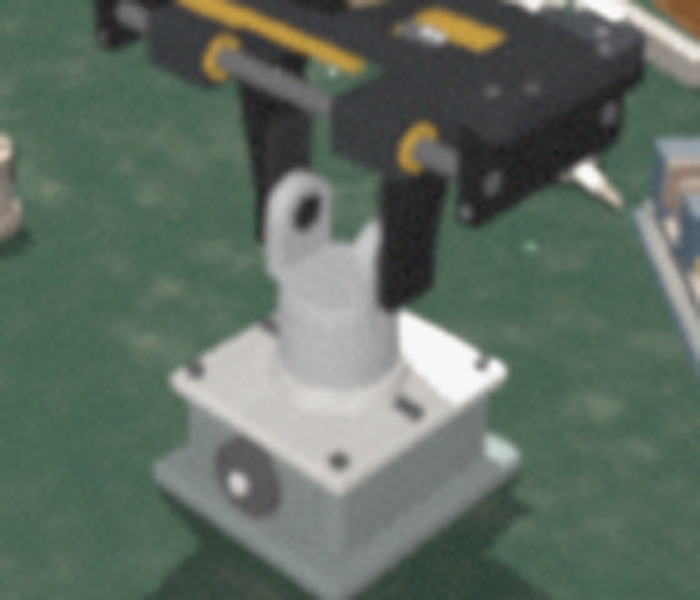

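The yoke is seated and both ears lie in line with the ribs at about (270,328) and (410,407). I'll release and retreat straight up.

Request:
{"api": "servo_tool", "payload": {"moves": "0 0 0 0 0 0; 0 0 0 0 0 0; 0 0 0 0 0 0; 0 0 0 0 0 0; 0 0 0 0 0 0; 0 0 0 0 0 0", "fingers": 0.9}}

```text
clock: 14.58
eef_pos: [0.5094, -0.0108, 0.0956]
orientation: [[0.5, -0.866, 0.001], [-0.866, -0.5, -0.0], [0.001, -0.001, -1.0]]
ft_force: [-0.6, 0.4, -0.1]
gripper_width: 0.943
```

Request:
{"api": "servo_tool", "payload": {"moves": "0 0 -15 0 0 0; 0 0 -40 0 0 0; 0 0 -90 0 0 0; 0 0 -130 0 0 0; 0 0 -130 0 0 0; 0 0 -130 0 0 0"}}

```text
clock: 15.32
eef_pos: [0.5087, -0.0108, 0.2258]
orientation: [[0.5, -0.866, 0.001], [-0.866, -0.5, 0.0], [0.0, -0.001, -1.0]]
ft_force: [-1.2, 0.8, -1.0]
gripper_width: 0.949
```

```bash
python3 -c "
from h import *
st()
delta([.40,.35,.25],-60)"
```

```text
t 15.32 p [ 0.5087 -0.0108  0.2258] yaw -60.02 tilt [0.0008 0.0003] F [-1.21  0.84 -1.03] M [-0.027 -0.014  0.038] w 82.5 q [ 0.3   0.18 -0.27 -0.   -1.12  1.8 ]
shift [-366.8  -86.1  -24.2] turn [-0.0009 -0.0001 -0.0003]
```

Request:
{"api": "servo_tool", "payload": {"moves": "-50 -10 -24 0 0 0; -105 -24 -24 0 0 0; -160 -37 -24 0 0 0; -215 -50 -24 0 0 0; -270 -63 -24 0 0 0; -325 -76 -24 0 0 0; -366 -86 -24 0 0 0; -366 -86 -24 0 0 0; -366 -86 -24 0 0 0; -366 -86 -24 0 0 0"}}

```text
clock: 16.58
eef_pos: [0.4005, 0.348, 0.2494]
orientation: [[0.498, -0.867, 0.0], [-0.867, -0.498, -0.001], [0.001, 0.0, -1.0]]
ft_force: [0.4, -0.6, 0.4]
gripper_width: 0.945
```

Run:
```python
from h import *
st()
im,d=grab('top','t6'); im2,d2=grab('side','s6')
z=np.hstack([cv2.resize(im[180:260,300:380],(400,400),interpolation=cv2.INTER_CUBIC),cv2.resize(im2[190:300,210:320],(400,400),interpolation=cv2.INTER_CUBIC)])
cv2.imwrite('pics/f6.png',z[:,:,::-1])
C=cloud('top',d);Z=C[...,2]; near=np.hypot(C[...,0]-.508,C[...,1]+.012)<.04
m=near&(Z>.117)&(Z<.2); n,l,s,c=cv2.connectedComponentsWithStats(m.astype(np.uint8)); e=[]
for i in range(1,n):
    if s[i,4]>8: p=C[l==i]; e.append(p[:,:2].mean(0)); print(s[i,4],e[-1],p[:,2].max(),np.percentile(p[:,2],80))
if len(e)==2:
    q=e[0]-e[1]; print(np.degrees(np.arctan2(q[1],q[0])),np.linalg.norm(q),(e[0]+e[1])/2)
m=near&(Z>.085)&(Z<.1); print('barrel top z',np.median(Z[m]),m.sum())
C=cloud('side',d2);Z=C[...,2]; near=np.hypot(C[...,0]-.508,C[...,1]+.012)<.04
m=near&(Z>.117)&(Z<.2);n,l,s,c=cv2.connectedComponentsWithStats(m.astype(np.uint8)); e=[]
for i in range(1,n):
    if s[i,4]>8: p=C[l==i]; e.append(p[:,:2].mean(0)); print('side',s[i,4],e[-1],np.percentile(p[:,2],95))
if len(e)==2:
    q=e[0]-e[1]; print(np.degrees(np.arctan2(q[1],q[0])),np.linalg.norm(q),(e[0]+e[1])/2)
```

```text
t 16.57 p [0.4005 0.348  0.2494] yaw -60.1 tilt [ 0.0003 -0.0006] F [ 0.44 -0.56  0.43] M [-0.102 -0.073 -0.034] w 82.2 q [ 1.02  0.2  -0.18  0.   -1.19  1.07]
44 [ 0.51892575 -0.03021355] 0.12562037127374645 0.12409279197387421
47 [0.49830072 0.00525327] 0.126067820662418 0.12360012904620828
-59.820695350282115 0.041027876397095514 [ 0.50861324 -0.01248014]
barrel top z 0.09220933578539134 254
side 54 [0.49632183 0.0025524 ] 0.12385629329882236
side 61 [ 0.51656695 -0.03325629] 0.12459525368818224
119.48247258810619 0.04113547784243381 [ 0.50644439 -0.01535195]
```

View pics/f6.png

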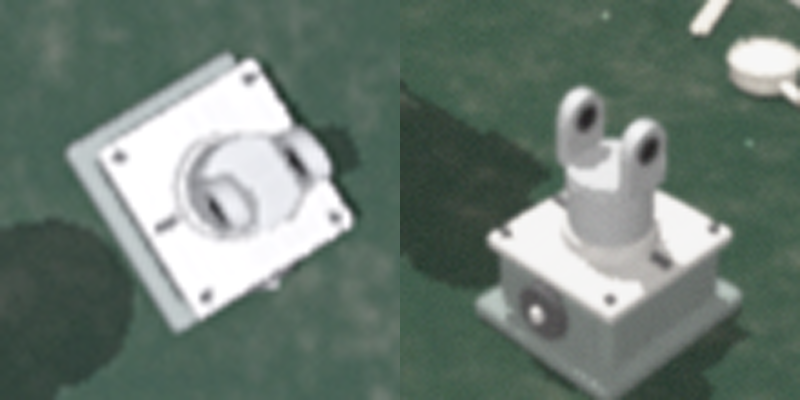

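The ears measure 120.2° (top) and 119.5° (side), against ribs at 120°. The barrel top is at 0.092 m, which is 58 + 34 mm, so the yoke is fully home. I'll hand it in.

```bash
python3 -c "
from h import *
print(env.close_job())"
```

```text
the job is handed in; nothing more can be done
None
```

The yoke is on the shaft, fully home on the shoulder, with its ears in line with the ribs. I handed the job in at about 16.7 s with the gripper open and clear.

- **Fitting:** I picked the yoke up by its ears (grip width read 49.0 mm) and set it to the tooth angle I had read from the images. It meshed on the first light press, so no working to and fro was needed. Upward push stayed within a few newtons on the way down and about 8 N on the shoulder.
- **Turning:** I turned the seated yoke, shaft and all, by about 24° until its ears lay along the rib line, then let go and lifted away.

**Last checks:**
- **Height:** the barrel top is at 92 mm, which is exactly 58 + 34 mm.
- **Ear angle:** 120.2° from the top camera and 119.5° from the side camera. The gearbox edges put the rib line at 120°.
- **Disagreements:** an early rib-only reading gave 117.8–121.5°, thrown off by nearby dark edges, so I used the plate edges instead. The two cameras differ by 2–3.5 mm on the yoke's position, which I put down to calibration and to the side camera seeing only its near faces.
- **Other items:** the arm did not go near the dial gauge, collet or caliper. I did not measure their positions again at the end.

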